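# Spin-check a plating turntable and stop it on its index

### The arm

A 6-joint arm with a two-finger parallel gripper is mounted at the origin on a cart in front of the work surface, level with it; the furniture and walls round the work are solid. World frame = base frame: x ahead of the robot, y to its left, z up, the work surface at z = 0. Lengths are in m, angles in rad, forces in N, time in s.
With the tool pointing down it reaches from about 0.3 to 0.775 m from the base axis. Payload 14.6 kg.
Tool frame: the origin (TCP) lies midway between the tips of the shut fingers; the grasp point (between the pads) lies 19 mm behind it (ctrl.grip_depth is the z of the grasp point in the tool frame, in m); z points along the fingers, y is the line along which they close (so a half turn about z gives the same grasp; the last joint's range is limited). The gripper opens to 94 mm and grips with 3 to 60 N. Pads are 16 mm wide; open, the fingers measure 119 mm over their backs; the gripper's body (75 mm by 177 mm) begins 78 mm behind the grasp point.
Start: joints at [-1.191, 0.3, 1.521, -0, 1.321, -0.067], TCP at [0.238, -0.496, 0.205] pointing down, gripper open.
Joint ranges: [-3.03, 3.03], [-0.79, 2.21], [0.23, 2.52], [-1.04, 4.18], [0, 3.07], [-2.55, 2.55]. Speed limits (rad/s): [2.22, 2.22, 2.57, 3.14, 3.14, 3.14].

### API

Orientations are given as [roll, pitch, yaw] about the fixed x, y, z axes, in that order (R = Rz(yaw) Ry(pitch) Rx(roll)).
In Python, from station import ctrl gives the robot as it stands. The module is installed in compiled form; this text tells all that it offers.
- The arm moves only by the tool carry_out, never from a script. Its argument "commands" is a list of rows, each a list of 3 entries, a list of its own where there are three numbers: the closure, from 0 (fully open) to 1 (shut), then the shift along the tool's x, y, z in mm, then the turn, a rotation vector about the tool's x, y, z in rad. In form: [[gripper, [tx, ty, tz], [wx, wy, wz]], ...]. A call has 1 to 10 rows; each row shifts and turns the commanded pose from where the row before left it, along the tool's axes as they then stand; what a row does not reach is not made up. A row lasts 1/8 s, in which the tool goes at most 62.5 mm and 10.7 degrees, less where a joint would pass 70% of its speed; a pose out of reach is approached as far as the arm can. A call with a gripper value outside its range is refused whole. The fingers move at their own pace and stop on an object; "squeeze" is the grip in N (left out, the last holds). Time passes only in rows, so rows that do not move let the fingers close. It gives the time, the measured TCP pose, the force, the opening and the grip force at its end, in the units of the state.
- ctrl.get_obs(): the state, without advancing time (a new reading comes with each control period).
- ctrl.camera(name): name is "scene" or "top"; returns a dict with "img" (400x640x3 uint8, blue, green, red), "camera_matrix" (3x3 intrinsics, pixels), "rvec" (rotation vector, rad) and "tvec" (3), from world to camera coordinates, as OpenCV has them. Camera axes: x right, y down, z forward; pixel columns grow to the right and rows downward; lengths in m; the calibration is good to about 2 mm. A picture is of the moment at which its call begins. There is no depth.
- ctrl.hand_in(): hands the job in; it is judged then, once.
Trained networks look in the newest picture that a camera, given by its name, has taken for a name from the list of things; names that differ only in an ending like _2 or _b are one class to them, and where a whole thing is asked for, a point or a joint stands for the part that bears it (a point fixed in the world has none). Each returns a list of dicts, best first, with "score" (0 to 1); they miss things now and then, are a little off and sometimes report something else, mostly with a low value. They report only what shows in the picture. A call takes as long as a camera call.
- ctrl.outline_of(thing, camera): "region" (400x640 bool, what is visible of it).
- ctrl.place_of(thing, camera): "at" ([x, y, z] in m, in world coordinates, good to about 4 mm: a listed point, or the origin of a listed thing).
The state is a dict: "time_s": time; "qpos": joint angles; "joint_vel": joint speeds; "tau": joint torques, N m; "ee_pos": TCP position; "eef_rot": TCP orientation; "force": force on the tool from outside, world axes, zero at the start; "moment": the same for the moment, N m; "grip_width": finger opening in m; "grip_force": force on a finger pad.
Only numpy, scipy, OpenCV 4.12 (cv2) and the standard library are available. Lean on these libraries where they do the work, as an engineer would, in place of code of your own. Each camera call takes 0.05 s, during which the arm holds its last target. There are 200 camera calls.

### The job

Check that the plating turntable runs freely: flick its peg with a fingertip so that the disc spins by itself, untouched, and the peg goes past the pointer at least twice. Then, on a later pass, brake the disc with a fingertip so that it comes to a stop with the peg's index line at the pointer (it must not come to a standstill anywhere else after those two passes), and take the hand away with the disc staying there. Do not lift, shove or tip the turntable, and leave the sample pot, the beaker and the stopper where they stand.

Things in the scene. Friction and masses are not known exactly. Their poses are not given: they have to be found in the camera images.
- turntable: Grey round stand, 184 mm across, 38 mm high, 2.6 kg, standing loose on rubber feet. Origin: on the spin axis at the work surface; z up. On its own -x side (facing the robot within 0.6 rad of yaw) an arm 22 mm wide rises outside the disc, to 146 mm from the axis, and carries the pointer: a dark steel wedge pointing at the rim, its top 54 mm above the work surface, 4 mm above the disc.
- disc: Aluminium disc that spins on the stand: radius 110 mm, 8 mm thick, flat top 50 mm above the work surface. Origin: on the axis at its underside. On its own -x side is its only peg, 12 mm thick, 60 mm from the axis, rising 30 mm above the disc; a black index line runs from it to the rim. Central boss 32 mm wide, 6 mm high. Pressing a few N on the bare ring (radius 70 to 110) stops it at once.
- spin (a joint): Angle of the disc on the stand (rad), unlimited, counting on over whole turns, growing anticlockwise seen from above; 0 and multiples of 2 pi: index line at the pointer. Starts at 0.9 to 5.2. Disc inertia about 0.002 kg m2; light bearing: the untouched disc slows steadily, by about 0.1 rad/s each second plus 3 percent of its speed, up to a third more or less, and stops after 15 to 25 s from 3 rad/s. A stopped disc stays.
- index (a point): Outer end of the disc's black index line: on the rim, 110 mm from the axis, at the height of the disc's upper face (50 mm). Turns with the disc.
- pointer (a point): The point on the stand that the pointer shows: 110 mm from the axis towards the pointer arm (the stand's -x side), 50 mm above the work surface. The index line is on the mark when index is here.
- peg_top (a point): Centre of the top of the peg, 80 mm above the work surface, 60 mm from the axis. Turns with the disc.
- sample_pot_0: White sample pot with a yellow cap, 29 mm across, 46 mm high, loose; a bystander on the turntable's left. Origin: centre of its underside.
- beaker: Clear beaker, 58 mm across, 70 mm high, loose; a bystander on the turntable's right. Origin: centre of its underside.
- stopper: Black rubber stopper, 29 mm across, 30 mm high, loose; a bystander behind the turntable. Origin: centre of its underside.

How it is judged:
On the way, in this order (a step that is already met when the one before it is completed fails the run):
1. the disc spins by itself, faster than 1.2 rad/s, with no finger on it ((velocity of joint spin above 1.2 rad/s or velocity of joint spin below -1.2 rad/s) and contact force between the fingers and disc below 0.05 N), for 0.5 s.
2. the index line has gone past the pointer twice and the disc is still running, untouched ((value of joint spin above 12.566 rad or value of joint spin below -6.283 rad) and (velocity of joint spin above 0.1 rad/s or velocity of joint spin below -0.1 rad/s) and contact force between the fingers and disc below 0.05 N), for 0.1 s.
3. the fingers hold the disc braked with the index line within 15 mm of the pointer (contact force between the fingers and disc above 0.2 N and velocity of joint spin between -0.1 and 0.1 rad/s and horizontal distance between index and pointer below 0.015 m), for 0.1 s.
At the end, for the whole second after the job is handed in: The disc stands still with the rim end of its index line within 15 mm of the pointed-at place; the turntable stands upright within 15 mm of where it was, and so do the sample pot, the beaker and the stopper (horizontal distance between index and pointer below 0.015 m and velocity of joint spin between -0.03 and 0.03 rad/s and angle between turntable's own z axis and vertical below 0.05 rad and distance of each of turntable, sample_pot_0, beaker, stopper from where it was at the start of the episode below 0.015 m and angle between each of sample_pot_0, beaker, stopper's own z axis and vertical below 0.2 rad); the robot touches nothing.
It fails at once if after the two passes the disc comes to a standstill with the index line more than 30 mm from the pointer ((value of joint spin above 12.566 rad or value of joint spin below -6.283 rad) and velocity of joint spin between -0.03 and 0.03 rad/s and horizontal distance between index and pointer above 0.03 m).
It fails at once if the turntable is lifted, tipped or shoved (height (world z) of turntable above 0.012 m or distance of turntable from where it was at the start of the episode above 0.025 m or angle between turntable's own z axis and vertical above 0.12 rad).
It fails at once if a bystander is moved or knocked over (distance of any of sample_pot_0, beaker, stopper from where it was at the start of the episode above 0.025 m).
It also fails if it takes over 72 s, if anything falls off the work surface, if the arm or the gripper's body presses on something with over 40 N, if the wrist force passes 120 N, or if a joint passes its speed limit or range.

## Working session

There is one attempt and no reset: what is moved stays moved. The work goes in short steps, Python scripts to look and compute and a tool call to move; the robot and the scene stay as the last step left them, time stands still between calls to the robot, and variables do not carry over. Pictures are saved under pics/ and viewed, at most 10 in all, crops included, and the job is handed in when it is done.

Besides the shell and the picture viewer there is one more tool, called after ">>>" as name(argument=value, ...), one argument or row to a line, values as JSON. carry_out: Moves the arm, as the interface text tells. Its arguments: {"type":"object","properties":{"commands":{"type":"array","items":{"type":"array"}},"squeeze":{"type":"number"}},"required":["commands"]}

```bash
mkdir -p pics; cat > h.py <<'E'
from station import ctrl
import numpy as np, cv2
def cam(n): return ctrl.camera(n)
def pl(t,c):
    r=ctrl.place_of(t,c)
    return [(np.round(d["at"],3).tolist(),round(d["score"],2)) for d in r[:2]]
E
python3 - <<'E'
from h import *
for n in("scene","top"):
    c=cam(n); cv2.imwrite(f"pics/{n}0.png",c["img"])
    for t in("turntable","disc","index","pointer","peg_top","sample_pot_0","beaker","stopper"): print(n,t,pl(t,n))
o=ctrl.get_obs(); print(o)
E
```

```text
scene turntable [([0.527, -0.039, 0.003], 0.71)]
scene disc [([0.529, -0.042, 0.04], 0.71)]
scene index [([0.635, -0.019, 0.05], 0.98)]
scene pointer [([0.42, -0.02, 0.049], 0.68), ([0.587, -0.026, 0.082], 0.38)]
scene peg_top [([0.586, -0.029, 0.081], 0.7)]
scene sample_pot_0 [([0.611, 0.124, -0.0], 0.63)]
scene beaker [([0.474, -0.235, 0.001], 0.97), ([0.635, -0.019, 0.05], 0.56)]
scene stopper [([0.7, -0.041, -0.001], 0.57)]
top turntable [([0.525, -0.039, -0.0], 0.96)]
top disc [([0.524, -0.038, 0.043], 0.6)]
top index [([0.637, -0.02, 0.05], 0.97), ([0.698, -0.05, 0.0], 0.59)]
top pointer [([0.416, -0.022, 0.05], 0.59), ([0.607, 0.124, 0.003], 0.2)]
top peg_top [([0.583, -0.031, 0.081], 0.9)]
top sample_pot_0 [([0.611, 0.121, 0.004], 0.53)]
top beaker [([0.475, -0.236, 0.001], 0.96)]
top stopper [([0.698, -0.048, 0.001], 0.44)]
{'time_s': 0.9, 'qpos': array([-1.19058616e+00,  2.99862485e-01,  1.52099462e+00, -4.52312696e-05,
        1.32068931e+00, -6.65696402e-02]), 'joint_vel': array([-0.00048193,  0.00046797,  0.00097978, -0.00101137, -0.00051179,
        0.00152492]), 'tau': array([ 2.19195717e-03, -5.31657422e+01, -3.52915406e+01,  7.09507288e-02,
        2.13311106e-02, -1.63999238e-05]), 'ee_pos': array([ 0.23763491, -0.49600839,  0.20546845]), 'eef_rot': array([3.14154943e+00, 4.68033715e-05, 4.46791000e-01]), 'force': array([ 0.29704698, -0.44973875, -0.29131442]), 'moment': array([-0.02142198, -0.02580449, -0.02559632]), 'grip_force': 0.0, 'grip_width': 0.09383458364032159}
```

View pics/scene0.png

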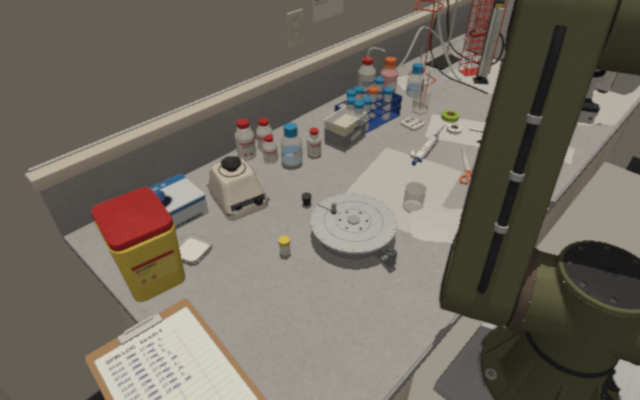

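View pics/top0.png

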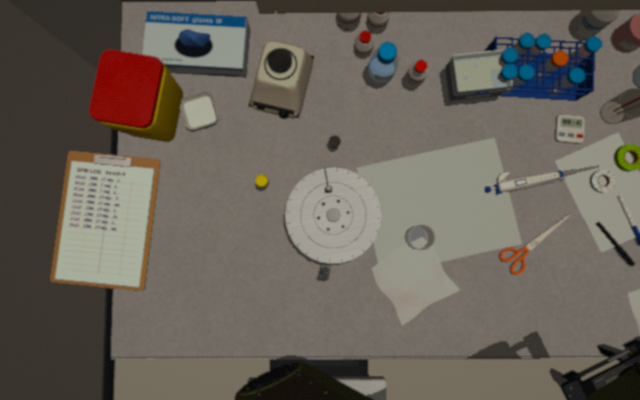

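The scene view shows the turntable at about (353,222), with the pot to its left, the stopper behind it and the beaker to its right. In the top view the axis is at (333,215), the peg at (328,188) on the far side and the pointer at (324,268). That puts the axis at (0.526, -0.039), the stand yaw at about -9.5° and spin at about 3.48, which agrees with the detections.

>>> carry_out(
  commands=[
    [1,[0,0,0],[0,0,0.149]],
    [1,[0,0,0],[0,0,0.149]],
    [1,[0,0,0],[0,0,0.149]],
  ],
  squeeze=10,
)

```text
time_s: 1.27
ee_pos: [0.2377, -0.496, 0.2054]
eef_rot: [-3.142, -0.0, -0.005]
force: [-0.5, -0.6, -0.4]
grip_width: 0.0673
grip_force: 0.0
```

>>> carry_out(
  commands=[
    [1,[36,-45,0],[0,0,0]],
    [1,[36,-45,0],[0,0,0]],
    [1,[36,-45,0],[0,0,0]],
    [1,[36,-45,0],[0,0,0]],
    [1,[36,-45,0],[0,0,0]],
    [1,[36,-45,0],[0,0,0]],
    [1,[36,-45,0],[0,0,0]],
    [1,[36,-45,0],[0,0,0]],
    [1,[0,0,0],[0,0,0]],
  ],
)

```text
time_s: 2.4
ee_pos: [0.5271, -0.1333, 0.2051]
eef_rot: [-3.141, 0.0, 0.004]
force: [-0.8, -0.3, -0.3]
grip_width: 0.0002
grip_force: 0.0
```

>>> carry_out(
  commands=[
    [1,[0,0,50],[0,0,0]],
    [1,[0,0,50],[0,0,0]],
    [1,[0,0,50],[0,0,0]],
    [1,[0,0,0],[0,0,0]],
  ],
)

```text
time_s: 2.9
ee_pos: [0.5241, -0.1366, 0.053]
eef_rot: [-3.141, 0.004, -0.001]
force: [-0.4, -0.0, 0.6]
grip_width: 0.0006
grip_force: 0.0
```

>>> carry_out(
  commands=[
    [1,[0,0,5],[0,0,0]],
  ],
)

```text
time_s: 3.02
ee_pos: [0.5258, -0.1367, 0.0509]
eef_rot: [3.141, -0.001, -0.001]
force: [0.7, -0.6, 0.1]
grip_width: 0.0004
grip_force: 0.0
```

>>> carry_out(
  commands=[
    [1,[0,0,2],[0,0,0]],
  ],
)

```text
time_s: 3.15
ee_pos: [0.5267, -0.1367, 0.05]
eef_rot: [3.141, -0.003, -0.001]
force: [-0.3, 1.0, 17.8]
grip_width: 0.0004
grip_force: 9.0
```

```bash
python3 - <<'E'
from h import *
c=cam("scene"); cv2.imwrite("pics/s1.png",cv2.resize(c["img"][130:310,250:490],None,fx=3,fy=3))
print(pl("index","scene"),pl("peg_top","scene"))
cam("top"); print(pl("index","top"),pl("peg_top","top"))
o=ctrl.get_obs();print(o["force"],o["ee_pos"])
E
```

```text
[([0.634, -0.014, 0.047], 0.9)] [([0.586, -0.022, 0.082], 0.96)]
[([0.633, -0.013, 0.048], 0.66)] [([0.58, -0.028, 0.081], 0.74), ([0.416, -0.023, 0.051], 0.36)]
[-0.5545609  -0.07194869  8.03599215] [ 0.5266491  -0.13668467  0.05017972]
```

>>> carry_out(
  commands=[
    [1,[0,0,-17],[0,0,0]],
    [1,[28,-20,0],[0,0,0]],
    [1,[26,-20,0],[0,0,0]],
    [1,[0,0,0],[0,0,0]],
  ],
)

```text
time_s: 3.95
ee_pos: [0.5809, -0.0951, 0.0666]
eef_rot: [3.141, -0.001, 0.002]
force: [-0.1, -0.3, -0.3]
grip_width: 0.0006
grip_force: 0.0
```

>>> carry_out(
  commands=[
    [1,[0,-24,0],[0,0,0]],
    [1,[0,-25,0],[0,0,0]],
    [1,[0,-25,0],[0,0,0]],
    [1,[0,20,-40],[0,0,0]],
    [1,[0,20,-40],[0,0,0]],
    [1,[-27,35,0],[0,0,0]],
    [1,[-27,35,0],[0,0,0]],
  ],
)

```text
time_s: 4.82
ee_pos: [0.5244, -0.1334, 0.1466]
eef_rot: [3.141, -0.001, -0.0]
force: [-0.1, -0.1, -0.1]
grip_width: 0.0005
grip_force: 0.0
```

```bash
cat >> h.py <<'E'
A=np.array([0.526,-0.039]); P0=170.5
def spin(n="scene",tip=True):
    cam(n); t=ctrl.get_obs()["time_s"]-0.05; out=[]
    for q,r,z in(("index",.11,.05),("peg_top",.06,.08)):
        for d in ctrl.place_of(q,n)[:2]:
            p=np.array(d["at"])
            v=p[:2]-A
            if abs(np.hypot(*v)-r)<.012 and abs(p[2]-z)<.012 and d["score"]>.4:
                out.append(np.radians((np.degrees(np.arctan2(v[1],v[0]))-P0)%360))
                break
        else: out.append(np.nan)
    return t,out
E
python3 - <<'E'
from h import *
for i in range(8):
    t,o=spin(); print(round(t,3),np.round(o,3))
o=ctrl.get_obs();print(o["ee_pos"],o["force"])
E
```

```text
4.825 [5.938 5.893]
4.975 [0.217 0.197]
5.125 [0.782 0.798]
5.275 [1.342 1.359]
5.425 [1.908 1.95 ]
5.575 [2.458 2.51 ]
5.725 [3.009 3.033]
5.875 [3.523 3.551]
[ 0.52571501 -0.13207592  0.14545158] [-0.49802017  0.63878303 -0.30113954]
```

>>> carry_out(
  commands=[
    [1,[0,0,45],[0,0,0]],
    [1,[0,0,43],[0,0,0]],
    [1,[0,0,0],[0,0,0]],
    [1,[0,0,0],[0,0,0]],
    [1,[0,0,0],[0,0,0]],
    [1,[0,0,0],[0,0,0]],
    [1,[0,0,0],[0,0,0]],
    [1,[0,0,0],[0,0,0]],
    [1,[0,0,0],[0,0,0]],
    [1,[0,0,0],[0,0,0]],
  ],
)

```text
time_s: 7.28
ee_pos: [0.5257, -0.132, 0.0574]
eef_rot: [-3.142, 0.0, -0.0]
force: [0.1, -0.2, -0.5]
grip_width: 0.0
grip_force: 0.0
```

>>> carry_out(
  commands=[
    [1,[0,0,0],[0,0,0]],
    [1,[0,0,0],[0,0,0]],
    [1,[0,0,0],[0,0,0]],
    [1,[0,0,0],[0,0,0]],
    [1,[0,0,0],[0,0,0]],
    [1,[0,0,0],[0,0,0]],
    [1,[0,0,0],[0,0,0]],
    [1,[0,0,0],[0,0,0]],
    [1,[0,0,0],[0,0,0]],
    [1,[0,0,0],[0,0,0]],
  ],
)

```text
time_s: 8.52
ee_pos: [0.5257, -0.1321, 0.0574]
eef_rot: [3.142, -0.0, -0.0]
force: [0.1, -0.3, -0.2]
grip_width: 0.0004
grip_force: 0.0
```

>>> carry_out(
  commands=[
    [1,[0,0,0],[0,0,0]],
    [1,[0,0,0],[0,0,0]],
    [1,[0,0,0],[0,0,0]],
    [1,[0,0,0],[0,0,0]],
    [1,[0,0,0],[0,0,0]],
    [1,[0,0,0],[0,0,0]],
    [1,[0,0,0],[0,0,0]],
    [1,[0,0,0],[0,0,0]],
    [1,[0,0,0],[0,0,0]],
    [1,[0,0,0],[0,0,0]],
  ],
)

```text
time_s: 9.78
ee_pos: [0.5257, -0.1321, 0.0575]
eef_rot: [-3.142, -0.0, -0.0]
force: [0.5, -0.2, -0.2]
grip_width: 0.0007
grip_force: 0.0
```

>>> carry_out(
  commands=[
    [1,[0,0,0],[0,0,0]],
    [1,[0,0,0],[0,0,0]],
    [1,[0,0,0],[0,0,0]],
    [1,[0,0,0],[0,0,0]],
    [1,[0,0,0],[0,0,0]],
    [1,[0,0,0],[0,0,0]],
    [1,[0,0,0],[0,0,0]],
    [1,[0,0,0],[0,0,0]],
    [1,[0,0,0],[0,0,0]],
    [1,[0,0,0],[0,0,0]],
  ],
)

```text
time_s: 11.02
ee_pos: [0.5257, -0.1321, 0.0575]
eef_rot: [3.142, -0.0, -0.0]
force: [-0.5, 0.6, 0.2]
grip_width: 0.0004
grip_force: 0.0
```

```bash
python3 - <<'E'
from h import *
for i in range(8):
    t,o=spin(); print(round(t,3),np.round(o,3))
o=ctrl.get_obs();print(o["ee_pos"],o["force"])
E
```

```text
11.025 [0.389 0.422]
11.175 [0.802 0.85 ]
11.325 [1.165 1.206]
11.475 [1.547 1.569]
11.625 [1.904 2.006]
11.775 [2.291 2.357]
11.925 [2.64  2.672]
12.075 [2.974 3.014]
[ 0.52569796 -0.13206756  0.05742164] [ 0.26221904 -0.92585592  1.01973712]
```

>>> carry_out(
  commands=[
    [1,[0,0,0],[0,0,0]],
    [1,[0,0,0],[0,0,0]],
    [1,[0,0,0],[0,0,0]],
    [1,[0,0,0],[0,0,0]],
    [1,[0,0,0],[0,0,0]],
    [1,[0,0,0],[0,0,0]],
    [1,[0,0,0],[0,0,0]],
    [1,[0,0,0],[0,0,0]],
    [1,[0,0,0],[0,0,0]],
    [1,[0,0,0],[0,0,0]],
  ],
)

```text
time_s: 13.48
ee_pos: [0.5257, -0.1321, 0.0574]
eef_rot: [-3.142, 0.0, -0.0]
force: [0.5, -0.4, 0.4]
grip_width: 0.0004
grip_force: 0.0
```

>>> carry_out(
  commands=[
    [1,[0,0,0],[0,0,0]],
    [1,[0,0,0],[0,0,0]],
    [1,[0,0,0],[0,0,0]],
    [1,[0,0,0],[0,0,0]],
    [1,[0,0,0],[0,0,0]],
    [1,[0,0,0],[0,0,0]],
    [1,[0,0,0],[0,0,0]],
    [1,[0,0,0],[0,0,0]],
    [1,[0,0,0],[0,0,0]],
    [1,[0,0,0],[0,0,0]],
  ],
)

```text
time_s: 14.72
ee_pos: [0.5257, -0.132, 0.0574]
eef_rot: [-3.142, 0.0, -0.0]
force: [0.2, 0.5, 0.3]
grip_width: 0.0003
grip_force: 0.0
```

>>> carry_out(
  commands=[
    [1,[0,0,0],[0,0,0]],
    [1,[0,0,0],[0,0,0]],
    [1,[0,0,0],[0,0,0]],
    [1,[0,0,0],[0,0,0]],
    [1,[0,0,0],[0,0,0]],
    [1,[0,0,0],[0,0,0]],
    [1,[0,0,0],[0,0,0]],
    [1,[0,0,0],[0,0,0]],
    [1,[0,0,0],[0,0,0]],
    [1,[0,0,0],[0,0,0]],
  ],
)

```text
time_s: 15.98
ee_pos: [0.5257, -0.1321, 0.0575]
eef_rot: [-3.142, -0.0, -0.0]
force: [-0.9, 0.3, 0.4]
grip_width: 0.0006
grip_force: 0.0
```

>>> carry_out(
  commands=[
    [1,[0,0,0],[0,0,0]],
    [1,[0,0,0],[0,0,0]],
    [1,[0,0,0],[0,0,0]],
    [1,[0,0,0],[0,0,0]],
    [1,[0,0,0],[0,0,0]],
    [1,[0,0,0],[0,0,0]],
    [1,[0,0,0],[0,0,0]],
    [1,[0,0,0],[0,0,0]],
    [1,[0,0,0],[0,0,0]],
    [1,[0,0,0],[0,0,0]],
  ],
)

```text
time_s: 17.23
ee_pos: [0.5257, -0.132, 0.0574]
eef_rot: [-3.142, 0.0, -0.0]
force: [-0.5, 0.5, 0.5]
grip_width: 0.0004
grip_force: 0.0
```

```bash
cat > m.py <<'E'
from h import *
import sys
T=[];S=[]
for i in range(int(sys.argv[1])):
    t,o=spin(); print(round(t,3),np.round(o,3)); T.append(t);S.append(o[0])
T=np.array(T);S=np.array(S);k=np.isfinite(S);T=T[k];S=np.unwrap(S[k])
v,s=np.polyfit(T-T[-1],S,1); v-=.15*(T[-1]-T[0])/2
now=ctrl.get_obs()["time_s"]; t=T[-1]
print("now",now,"v",v)
for i in range(4000):
    t+=.005; s+=v*.005; v-=.005*(.105+.0315*v)
    if v<0: print("stop",t,s);break
    if int(s/(2*np.pi))!=int((s-v*.005)/(2*np.pi)): print("pass",round(t,3),"v",round(v,3))
E
python3 m.py 6
```

```text
17.225 [0.306 0.284]
17.375 [0.541 0.562]
17.525 [0.771 0.82 ]
17.675 [0.976 0.975]
17.825 [1.215 1.271]
17.975 [1.414 1.439]
now 18.125 v 1.4221879348098456
pass 22.36 v 0.809
stop 29.254999999997754 8.975231151519578
```

>>> carry_out(
  commands=[
    [1,[0,0,4],[0,0,0]],
    [1,[0,0,0],[0,0,0]],
    [1,[0,0,0],[0,0,0]],
    [1,[0,0,0],[0,0,0]],
    [1,[0,0,0],[0,0,0]],
    [1,[0,0,0],[0,0,0]],
    [1,[0,0,0],[0,0,0]],
    [1,[0,0,0],[0,0,0]],
    [1,[0,0,0],[0,0,0]],
    [1,[0,0,0],[0,0,0]],
  ],
)

```text
time_s: 19.38
ee_pos: [0.5257, -0.1321, 0.0535]
eef_rot: [3.142, -0.0, -0.0]
force: [-0.4, 0.4, -0.0]
grip_width: 0.0008
grip_force: 0.0
```

>>> carry_out(
  commands=[
    [1,[0,0,0],[0,0,0]],
    [1,[0,0,0],[0,0,0]],
    [1,[0,0,0],[0,0,0]],
    [1,[0,0,0],[0,0,0]],
    [1,[0,0,0],[0,0,0]],
    [1,[0,0,0],[0,0,0]],
    [1,[0,0,0],[0,0,0]],
    [1,[0,0,0],[0,0,0]],
  ],
)

```text
time_s: 20.38
ee_pos: [0.5257, -0.1321, 0.0534]
eef_rot: [-3.142, -0.0, -0.0]
force: [0.0, 0.2, -0.0]
grip_width: 0.0005
grip_force: 0.0
```

```bash
python3 m.py 7
```

```text
20.375 [  nan 4.301]
20.525 [4.474 4.422]
20.675 [4.653 4.599]
20.825 [4.78  4.751]
20.975 [4.939 4.881]
21.125 [5.072 5.016]
21.275 [  nan 5.099]
now 21.425 v 0.9446155974659028
pass 22.54 v 0.758
stop 29.049999999998423 8.668055297794508
```

>>> carry_out(
  commands=[
    [1,[0,0,0],[0,0,0]],
    [1,[0,0,0],[0,0,0]],
    [1,[0,0,0],[0,0,0]],
  ],
)

```text
time_s: 21.8
ee_pos: [0.5257, -0.1321, 0.0534]
eef_rot: [3.142, 0.0, -0.0]
force: [0.4, 0.9, -0.6]
grip_width: 0.0006
grip_force: 0.0
```

```bash
python3 m.py 2
```

```text
21.8 [5.7   5.617]
21.95 [5.831 5.759]
now 22.1 v 0.858120247399642
pass 22.505 v 0.785
stop 29.224999999998552 8.833934895530563
```

>>> carry_out(
  commands=[
    [1,[0,0,0],[0,0,0]],
    [1,[0,0,0],[0,0,0]],
    [1,[0,0,0],[0,0,0]],
    [1,[0,0,6],[0,0,0]],
    [1,[0,0,0],[0,0,0]],
    [1,[0,0,0],[0,0,0]],
  ],
)

```text
time_s: 22.85
ee_pos: [0.5277, -0.1323, 0.0499]
eef_rot: [3.14, -0.005, -0.0]
force: [-0.9, 3.1, 23.0]
grip_width: 0.0002
grip_force: 11.5
```

```bash
python3 - <<'E'
from h import *
for i in range(3): print(spin())
print(spin("top"),pl("pointer","top"),pl("pointer","scene"),pl("index","scene"),pl("index","top"),pl("turntable","top"))
c=cam("scene"); cv2.imwrite("pics/s2.png",cv2.resize(c["img"][170:290,290:450],None,fx=4,fy=4))
print(ctrl.get_obs()["force"])
E
```

```text
(22.849999999999998, [np.float64(0.016010903536280985), np.float64(0.013680647799279088)])
(23.0, [np.float64(0.032444626548311324), np.float64(0.01795691368070577)])
(23.15, [np.float64(0.026619944428746715), np.float64(6.234706904948281)])
(23.3, [np.float64(0.03964174101605713), np.float64(0.0471163517788701)]) [([0.418, -0.022, 0.052], 0.84), ([0.462, -0.033, 0.078], 0.67)] [([0.422, -0.024, 0.049], 0.66)] [([0.418, -0.024, 0.048], 0.77)] [([0.417, -0.025, 0.049], 0.67)] [([0.525, -0.036, -0.001], 0.64)]
[-0.3126471   3.11768354 22.83701023]
```

View pics/s2.png

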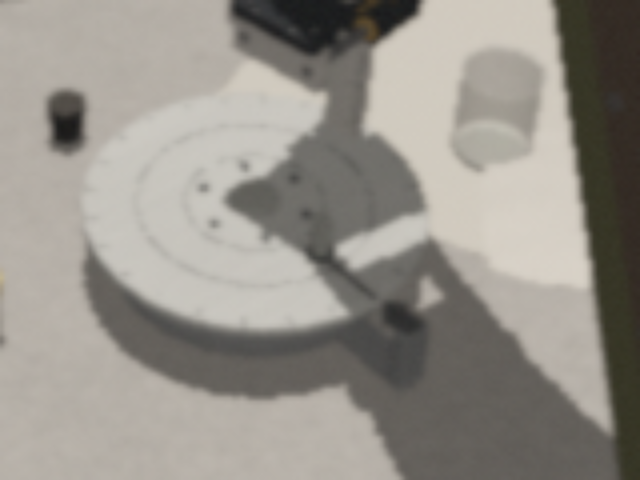

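The disc has stopped with its index line running to the pointer at crop (385,305), about 3 mm off. I'm lifting the finger gently.

>>> carry_out(
  commands=[
    [1,[0,0,-2],[0,0,0]],
    [1,[0,0,-3],[0,0,0]],
    [1,[0,0,-15],[0,0,0]],
    [1,[0,0,-40],[0,0,0]],
    [1,[0,0,-50],[0,0,0]],
    [1,[0,0,-40],[0,0,0]],
    [1,[0,0,0],[0,0,0]],
    [1,[0,0,0],[0,0,0]],
  ],
)

```text
time_s: 24.75
ee_pos: [0.5253, -0.132, 0.197]
eef_rot: [-3.141, 0.001, -0.0]
force: [-0.3, 0.2, 0.6]
grip_width: 0.0007
grip_force: 0.0
```

```bash
python3 - <<'E'
from h import *
for i in range(2): print(spin())
print(pl("pointer","scene"),pl("index","scene"))
print(spin("top"),pl("index","top"),pl("turntable","top"))
o=ctrl.get_obs();print(o["ee_pos"],o["joint_vel"].round(3))
E
```

```text
(24.75, [np.float64(6.21462777559753), nan])
(24.9, [np.float64(6.218108905609004), np.float64(6.152127667539515)])
[([0.422, -0.023, 0.048], 0.56), ([0.702, -0.044, -0.002], 0.47)] [([0.419, -0.014, 0.049], 0.95)]
(25.15, [np.float64(6.239835992688777), np.float64(6.26091831680489)]) [([0.417, -0.016, 0.049], 0.65)] [([0.525, -0.039, -0.001], 0.61)]
[ 0.52573343 -0.13205143  0.19743704] [-0.001 -0.001 -0.001  0.001 -0.     0.001]
```

```bash
python3 - <<'E'
from h import *
for n in ("scene","top","scene","top"): print(spin(n),pl("pointer",n),pl("index",n))
c=cam("scene"); cv2.imwrite("pics/s3.png",cv2.resize(c["img"][220:270,340:420],None,fx=8,fy=8,interpolation=2))
E
```

```text
(25.4, [np.float64(6.1951537970697705), np.float64(6.180666080223906)]) [([0.419, -0.024, 0.048], 0.68)] [([0.42, -0.012, 0.05], 0.8)]
(25.65, [np.float64(6.232354174646776), np.float64(6.249436202413761)]) [([0.42, -0.023, 0.051], 0.7)] [([0.416, -0.015, 0.05], 0.58)]
(25.9, [np.float64(6.232478251769779), np.float64(6.147485734584996)]) [([0.421, -0.024, 0.046], 0.85)] [([0.423, -0.016, 0.046], 0.94)]
(26.15, [np.float64(6.231880271384142), np.float64(6.274039301225125)]) [([0.416, -0.023, 0.05], 0.79)] [([0.417, -0.015, 0.05], 0.6)]
```

View pics/s3.png

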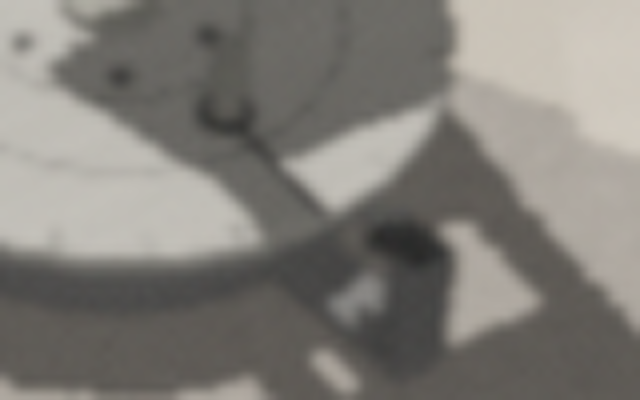

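The disc is still, but releasing it let it spring back to about 8 mm from the mark. In the crop the line meets the rim at (330,215), just left of the wedge. That is inside 15 mm with little margin, so I'll press lightly and drag it +6 mm.

>>> carry_out(
  commands=[
    [1,[0,0,50],[0,0,0]],
    [1,[0,0,50],[0,0,0]],
    [1,[0,0,44],[0,0,0]],
    [1,[0,0,0],[0,0,0]],
    [1,[0,0,0],[0,0,0]],
    [1,[0,0,3],[0,0,0]],
    [1,[0,0,0.7],[0,0,0]],
    [1,[0,0,0.5],[0,0,0]],
    [1,[0,0,0],[0,0,0]],
  ],
)

```text
time_s: 27.58
ee_pos: [0.5264, -0.1321, 0.0502]
eef_rot: [3.141, -0.002, -0.0]
force: [-0.1, 1.3, 7.2]
grip_width: 0.0007
grip_force: 3.7
```

```bash
python3 - <<'E'
from h import *
for n in ("scene","top","scene","top"): print(spin(n),pl("index",n))
o=ctrl.get_obs();print(o["ee_pos"],o["force"])
E
```

```text
(27.575, [np.float64(6.262690775025042), np.float64(6.210605328519037)]) [([0.418, -0.019, 0.048], 0.6)]
(27.775, [np.float64(6.27745843717501), np.float64(0.03524018413983349)]) [([0.417, -0.02, 0.048], 0.82)]
(27.974999999999998, [np.float64(6.263980961123208), np.float64(6.210523247678713)]) [([0.419, -0.019, 0.049], 0.78), ([0.476, -0.234, 0.004], 0.59)]
(28.175, [np.float64(0.008319157814649621), np.float64(0.0032658376551607925)]) [([0.416, -0.022, 0.05], 0.97)]
[ 0.52636263 -0.13210245  0.0502114 ] [0.06996549 1.60710138 6.9549724 ]
```

>>> carry_out(
  commands=[
    [1,[3,0,0],[0,0,0]],
    [1,[3,0,0],[0,0,0]],
    [1,[0,0,0],[0,0,0]],
    [1,[0,0,-0.4],[0,0,0]],
    [1,[0,0,-0.4],[0,0,0]],
    [1,[0,0,-0.4],[0,0,0]],
    [1,[0,0,-0.4],[0,0,0]],
    [1,[0,0,-0.4],[0,0,0]],
    [1,[0,0,-5],[0,0,0]],
    [1,[0,0,-40],[0,0,0]],
  ],
)

```text
time_s: 29.62
ee_pos: [0.5305, -0.1317, 0.095]
eef_rot: [-3.14, 0.004, -0.0]
force: [-0.3, -0.7, 0.4]
grip_width: 0.0003
grip_force: 0.0
```

>>> carry_out(
  commands=[
    [1,[0,0,-50],[0,0,0]],
    [1,[0,0,-50],[0,0,0]],
    [1,[0,0,0],[0,0,0]],
    [1,[0,0,0],[0,0,0]],
    [1,[0,0,0],[0,0,0]],
  ],
)

```text
time_s: 30.25
ee_pos: [0.5312, -0.1319, 0.1948]
eef_rot: [-3.141, 0.002, -0.0]
force: [0.3, -0.1, -0.1]
grip_width: 0.0004
grip_force: 0.0
```

```bash
python3 - <<'E'
from h import *
for n in ("scene","top","scene","top"): print(spin(n),pl("pointer",n),pl("index",n))
o=ctrl.get_obs();print(o["ee_pos"],o["force"])
for t in ("turntable","sample_pot_0","beaker","stopper"): print(pl(t,"top"))
c=cam("scene"); cv2.imwrite("pics/s4.png",cv2.resize(c["img"][220:270,340:420],None,fx=8,fy=8,interpolation=2))
E
```

```text
(30.25, [np.float64(0.0167338745514386), np.float64(0.05958988444694881)]) [([0.421, -0.023, 0.046], 0.97)] [([0.419, -0.023, 0.046], 0.81)]
(30.5, [np.float64(0.05505062288056079), np.float64(0.05265529734897707)]) [([0.418, -0.022, 0.05], 0.98)] [([0.414, -0.027, 0.049], 0.64)]
(30.75, [np.float64(0.020496268303759127), np.float64(6.259865996241007)]) [([0.42, -0.027, 0.047], 0.89), ([0.611, 0.125, 0.002], 0.67)] [([0.415, -0.023, 0.047], 0.77), ([0.528, -0.041, 0.004], 0.27)]
(31.0, [np.float64(0.010837243986587213), np.float64(0.05393356956401921)]) [([0.414, -0.022, 0.05], 0.79)] [([0.416, -0.022, 0.048], 0.67)]
[ 0.53171616 -0.13204644  0.19626263] [-0.25728359  1.33843961  0.01543737]
[([0.699, -0.046, 0.001], 0.71), ([0.524, -0.039, -0.003], 0.58)]
[([0.607, 0.122, 0.004], 0.42)]
[([0.475, -0.235, 0.003], 0.71)]
[([0.7, -0.048, 0.002], 0.52)]
```

View pics/s4.png

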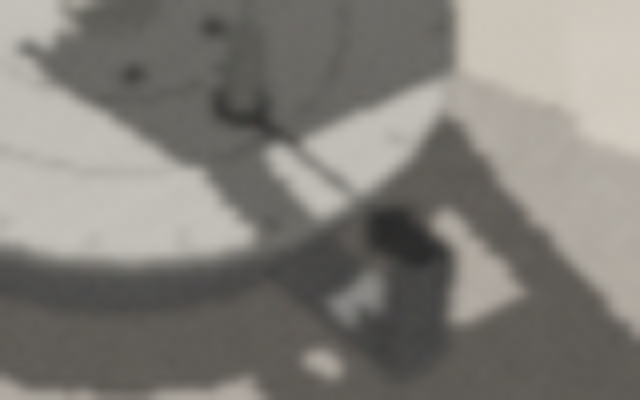

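The line now meets the rim at (355,195), right at the wedge's tip. The disc is still and the hand is clear, so I'm handing in.

```bash
python3 -c "
from h import *
print(ctrl.hand_in())"
```

```text
the job is handed in; nothing more can be done
None
```

I handed the job in at about 31 s: the disc ran free past the pointer more than twice, was braked at the pointer, then nudged about 8 mm back onto it after springing back on release, and stood still with its index line within about 3 mm of the mark, hand clear and nothing else visibly moved; the hand-in returned no verdict.

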